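# Dip a key, work it past a sticky tumbler and hold the sprung lock turned

### The arm

A 7-joint arm with a two-finger parallel gripper is mounted at the origin on a cart in front of the work surface, level with it; the furniture and walls round the work are solid. World frame = base frame: x ahead of the robot, y to its left, z up, the work surface at z = 0. Lengths are in m, angles in rad, forces in N, time in s.
With the tool pointing down it reaches from about 0.4 to 0.85 m from the base axis. Payload 10.4 kg.
Tool frame: the origin (TCP) lies at the very end of the fingers, on their centre line; the grasp point (between the pads) lies 19 mm behind it (r.pinch_z is the distance from the TCP to the grasp point, in m); z points along the fingers, y is the line along which they close (so a half turn about z gives the same grasp; the last joint's range is limited). The gripper opens to 87 mm and grips with 3 to 60 N. Pads are 19 mm wide; open, the fingers measure 117 mm over their backs; the gripper's body (75 mm by 190 mm) begins 51 mm behind the grasp point.
Start: joints at [-1.212, 0.332, -0.065, 1.46, 0.022, 1.35, -0.088], TCP at [0.233, 0.58, 0.223] pointing down, gripper open.
Joint ranges: [-2.6, 2.6], [-0.5, 2.12], [-1.47, 1.34], [0.16, 2.42], [-1.27, 4.41], [0.06, 2.06], [-2.6, 2.6]. Speed limits (rad/s): [2.22, 2.22, 2.79, 2.79, 3.14, 3.14, 3.14].

### API

Orientations are given as a unit quaternion [x, y, z, w].
In Python, from bench import sensors, vision, r gives the robot as it stands.
- The arm moves only by the shell command python3 -m crank 'ROWS' [OPENING] [FORCE]. ROWS is JSON, a list of rows, each a list of 2 entries, a list of its own where there are three numbers: the shift along the tool's x, y, z normalised to -1 to 1, where 1 is 3 cm, then the turn about the tool's z normalised to -1 to 1, where 1 is 8 degrees. A call has 1 to 12 rows; each row shifts and turns the commanded pose from where the row before left it, along the tool's axes as they then stand; what a row does not reach is not made up. A row lasts 1/8 s, in which the tool goes at most 62.5 mm and 10.7 degrees, less where a joint would pass 70% of its speed; a pose out of reach is approached as far as the arm can. A call with a number of a shift or a turn outside -1 to 1 is refused whole. A call with a gripper value outside its range is refused whole. OPENING is the opening, from 0 (shut) to 1 (fully open), set as the call begins (- or left out, the last holds). The fingers move at their own pace and stop on an object; FORCE is the grip in N (left out, the last holds). Time passes only in rows, so rows that do not move let the fingers close. It gives the time, the measured TCP pose, the force, the opening and the grip force at its end, in the units of the state.
- sensors.read_state(): the state, without advancing time (a new reading comes with each control period).
- vision.camera(name): name is "side" or "top"; returns the picture (384x512x3 uint8, red, green, blue); there is no depth.
- vision.camera_model(name): a dict with "vertical_fov" (degrees; the focal length in pixels is half the picture's height over the tangent of half this angle, whatever the lens; pixels are square), "cx", "cy" (the principal point, pixels), "camera_from_world" (4x4, takes a point from world to camera coordinates). Camera axes: x right, y down, z forward; pixel columns grow to the right and rows downward; lengths in m; the calibration is good to about 2 mm. A picture is of the moment at which its call begins. camera_model takes no time and is no camera call.
- r.close_job(): hands the job in; it is judged then, once.
The state is a dict: "time": time; "joint_positions": joint angles; "joint_vel": joint speeds; "joint_torque": joint torques, N m; "ee_pos": TCP position; "eef_rot": TCP orientation; "ft_force": force on the tool from outside, world axes, zero at the start; "torque": the same for the moment, N m; "width": finger opening in m; "grip_force": force on a finger pad.
Only numpy, scipy, OpenCV 4.12 (cv2) and the standard library are available. Lean on these libraries where they do the work, as an engineer would, in place of code of your own. Each camera call takes 0.05 s, during which the arm holds its last target. There are 200 camera calls.

### The job

The lock of the small blue steel box has gone sticky: take the red-headed key out of its wooden stand, dip the end of its blade into the small open graphite pot, then push it fully home into the lock, rocking it a little to get past the sticky tumbler. Turn it a quarter turn clockwise, seen from above, so that the bolt draws back; the lock is sprung, so finish while still holding the key fully in and turned, without letting go. Leave the pot, the tape measure, the roll of black tape and the yellow screwdriver standing or lying where they are.

Things in the scene. Friction and masses are not known exactly. Their poses are not given: they have to be found in the camera images.
- key: Loose key, 50 g, upright in the wooden stand, red head up, same after a half turn about z. Origin: middle of the blade's tip; z up to the head, x across the blade's width, y its thickness. Steel blade 18 mm (x) by 5 mm (y), z = 0 to 40 mm, last 5 mm tapering to 15.5 x 3.4. Flange 30 mm across at z = 40 to 44 mm, neck, red head z = 52 to 96 mm, 34 mm wide (x), 10 mm thick (y).
- key_grip (a point): Centre of the key's red head, 74 mm above the blade's tip; axes as the key's. Grip the head here from above, across its 10 mm thickness (y).
- key_stand: Fixed dark wooden block, 60 (x) x 50 (y) x 50 mm high, on a foot 70 x 60 x 6 mm, origin in the middle of its underside. The key stands in a 20 x 7 mm slot in its middle, slot and blade width along x, flange resting on the block's top; it comes out straight up, 40 mm.
- graphite_pot: Small loose dark steel pot, open at the top and empty, 64 mm across at the rim, a little narrower at the foot, 45 mm high, walls 3 mm, floor about 5 mm, 0.3 kg. Origin in the middle of its underside. For the dip the blade's tip goes some 10 to 30 mm below the rim, inside the pot.
- lock_box: Fixed blue steel box, 150 (x) x 120 (y) x 55 mm high, origin in the middle of its underside. The lock is in its lid, 20 mm from the middle towards -x. On the lid, on the lock's +x side, lies a brass bolt (9 mm high, from 38 mm off the lock's centre) in steel guides (12 mm high, from 45 mm off); it draws back up to 13 mm towards the lock as the barrel turns.
- lock_mouth (a point): Centre of the top of the steel ring round the lock (2 mm high, 33 mm across, 25 mm opening), 57 mm above the bench; axes as the box's. 5 mm below is the brass barrel with its slot, 20 x 7 mm, lying along x at barrel joint 0; about 0.1 rad of play. The key goes straight down, blade width along the slot; fully home its flange sits on the ring, tip 40 mm below this point.
- lock_tumbler (a point): Top of the sticky tumbler disc on the lock's axis, 21 mm below the ring's top, out of sight: the tip lands here. Its slot (20 x 7 mm too) stands 0.45 to 0.65 rad clockwise, from above, of the barrel's; friction 0.04 N m holds it. Press down lightly (3 to 10 N) and turn the key slowly clockwise, 0.1 to 0.7 rad, and back if need be: where the slots agree the key drops past.
- lock_barrel (a joint): Turn of the lock's brass barrel, rad: 0 at rest, growing clockwise seen from above, stop at 1.5. A spring (0.10 N m per rad) turns it back when the key is let go; turning the key takes up to 0.2 N m. The barrel lags the key by up to about 0.15 rad (play of the slot).
- tape_measure: Yellow tape measure, 39 x 78 x 70 mm, loose, origin in the middle of its underside; to be left alone.
- electrical_tape: Roll of black tape lying flat, 58 mm across, 19 mm high, loose, origin in the middle of its underside; to be left alone.
- screwdriver_yellow: Screwdriver with a yellow handle, 210 mm long (along its y), 30 mm thick, lying loose on the bench in front of the box, origin in the middle of its underside; to be left alone.
There are look-alikes about, which are no part of the job. There is more than one size of the key; the job needs the larger.

How it is judged:
On the way, in this order (a step that is already met when the one before it is completed fails the run):
1. the end of the key's blade is dipped into the pot, at least 8 mm below its rim (horizontal distance between key and graphite_pot below 0.028 m and z of key in the frame of graphite_pot below 0.037 m and contact force between the fingers and key above 1 N), for 0.15 s.
2. the key is fully home in the lock (tip at least 36 mm below the ring's top), the lock not yet turned beyond 1.1 rad (z of key in the frame of lock_mouth below -0.036 m and horizontal distance between key and lock_mouth below 0.005 m and angle between key's own z axis and vertical below 0.15 rad and value of joint lock_barrel below 1.1 rad), for 0.1 s.
At the end, for the whole second after the job is handed in: The key is fully home in the lock (tip at least 36 mm below the ring's top, within 5 mm of the lock's axis, upright within 0.15 rad), the barrel is held turned beyond 1.2 rad, still, with the fingers gripping the key (more than 2 N), and the pot stands upright (z of key in the frame of lock_mouth below -0.036 m and horizontal distance between key and lock_mouth below 0.005 m and angle between key's own z axis and vertical below 0.15 rad and value of joint lock_barrel above 1.2 rad and velocity of joint lock_barrel below 0.3 rad/s and contact force between the fingers and key above 2 N and angle between graphite_pot's own z axis and vertical below 0.1 rad); the arm keeps its last pose, push and grip.
It fails at once if the pot is tipped over or shifted by more than 30 mm (angle between graphite_pot's own z axis and vertical above 0.5 rad or distance of graphite_pot from where it was at the start of the episode above 0.03 m).
It fails at once if the tape measure, the black tape or the screwdriver is shifted by more than 30 mm (distance of any of tape_measure, electrical_tape, screwdriver_yellow from where it was at the start of the episode above 0.03 m).
It also fails if it takes over 54 s, if anything falls off the work surface, if the arm or the gripper's body presses on something with over 40 N, if the wrist force passes 120 N, or if a joint passes its speed limit or range.

## Working session

There is one attempt and no reset: what is moved stays moved. The work goes in short steps, Python scripts to look and compute and a shell command to move; the robot and the scene stay as the last step left them, time stands still between calls to the robot, and variables do not carry over. Pictures are saved under pics/ and viewed, at most 10 in all, crops included, and the job is handed in when it is done.

```bash
ls; mkdir -p pics
python3 - <<'E'
from bench import sensors, vision, r
import cv2
for n in("side","top"):
    im=vision.camera(n); cv2.imwrite(f"pics/{n}0.png",cv2.resize(im[:,:,::-1],(800,600),interpolation=cv2.INTER_CUBIC)); cv2.imwrite(f"pics/{n}0raw.png",im[:,:,::-1])
    m=vision.camera_model(n); print(n,m)
s=sensors.read_state();print(s)
E
```

```text
pics
side {'vertical_fov': 48.81481875924462, 'cx': 249.93372830578696, 'cy': 188.7566665891205, 'camera_from_world': array([[-0.95463308, -0.29648281, -0.0278142 ,  0.56282402],
       [-0.07933836,  0.34325734, -0.93588451,  0.0666716 ],
       [ 0.2870211 , -0.89121958, -0.35120727,  1.08354103],
       [ 0.        ,  0.        ,  0.        ,  1.        ]])}
top {'vertical_fov': 54.387869771704445, 'cx': 258.44011165947603, 'cy': 190.81920907961796, 'camera_from_world': array([[ 0.01116984, -0.99959381,  0.02621931,  0.12302177],
       [-0.98775762, -0.01511012, -0.15526288,  0.57248283],
       [ 0.15559599, -0.02416406, -0.98752518,  0.98403606],
       [ 0.        ,  0.        ,  0.        ,  1.        ]])}
{'time': 0.1, 'joint_positions': array([-1.21159223,  0.33280794, -0.06470896,  1.46087951,  0.02160518,
        1.34991543, -0.08848674]), 'joint_vel': array([ 0.00091317, -0.00138411, -0.00095477, -0.0018177 ,  0.00012957,
        0.00109926, -0.00011547]), 'joint_torque': array([ 2.10897153e-03, -6.24539065e+01,  2.49568460e-02, -3.90715706e+01,
       -6.14830339e-02,  3.66651267e-02,  5.25892119e-05]), 'ee_pos': array([0.23273776, 0.57965875, 0.2218234 ]), 'eef_rot': array([ 1.89723704e-01,  9.81837300e-01, -6.50556445e-04, -9.35634632e-05]), 'ft_force': array([-0.22626774,  0.59227562, -1.12073401]), 'torque': array([ 0.00740951,  0.01541292, -0.05851469]), 'grip_force': 0.0, 'width': 0.08680067576548321}
```

View pics/top0.png

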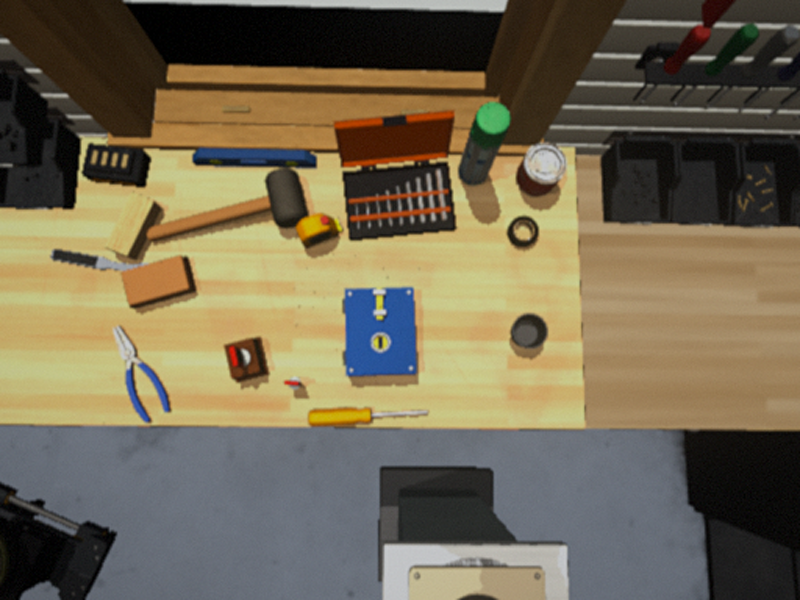

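View pics/side0.png

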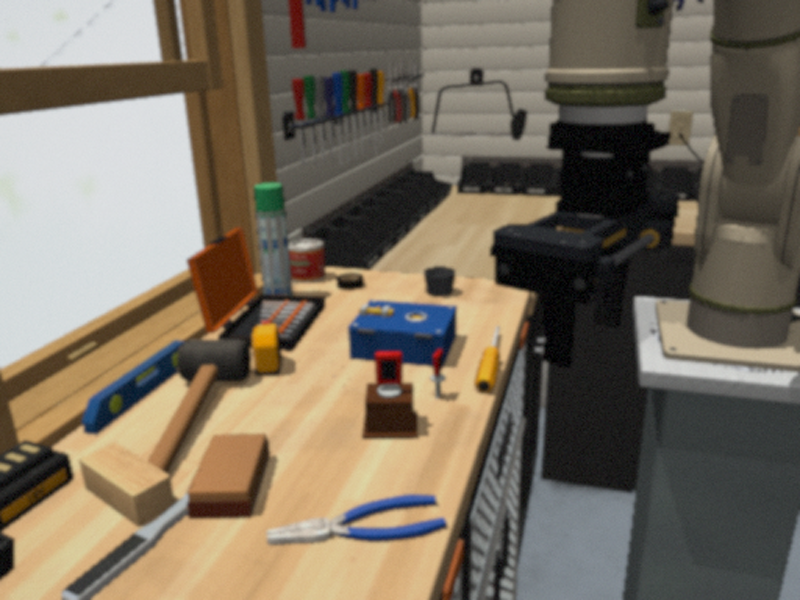

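The top view shows the key in its stand at (240,357), lock at (380,342), bolt at (380,305), pot at (529,331) and screwdriver at (365,415). A small look-alike key stands at (293,382). In the side view the key head is at (389,368) and the lock at (416,317). Next I'll look at crops.

```bash
cat > h.py <<'E'
import numpy as np, cv2
from bench import sensors, vision, r
from scipy.optimize import least_squares
M={n:vision.camera_model(n) for n in("top","side")}
def F(n): return 192/np.tan(np.radians(M[n]["vertical_fov"]/2))
def proj(n,p):
    m=M[n]; c=m["camera_from_world"]@np.r_[p,1]; return np.array([m["cx"],m["cy"]])+F(n)*c[:2]/c[2]
def onz(n,uv,z):
    m=M[n]; T=m["camera_from_world"]; d=T[:3,:3].T@np.r_[(np.array(uv)-[m["cx"],m["cy"]])/F(n),1]
    o=-T[:3,:3].T@T[:3,3]; return o+d*(z-o[2])/d[2]
def tri(a,b):
    f=least_squares(lambda p:np.r_[proj("top",p)-a,proj("side",p)-b],[.5,0,.05]); return f.x,f.fun
def crop(im,x,y,w,h,k): return cv2.resize(im[y:y+h,x:x+w],(w*k,h*k),interpolation=cv2.INTER_CUBIC)
E
python3 - <<'E'
from h import *
t=cv2.imread("pics/top0raw.png");s=cv2.imread("pics/side0raw.png")
a=np.hstack([crop(t,135,205,50,37,8),crop(t,218,180,50,37,8)])
b=np.hstack([crop(s,220,220,50,37,8),crop(s,220,188,80,37,5)[:, :400].copy() if 0 else cv2.copyMakeBorder(crop(s,220,188,80,45,5),0,71,0,0,cv2.BORDER_CONSTANT)])
cv2.imwrite("pics/c1.png",np.vstack([a,b]))
E
```

```text
(no output)
```

View pics/c1.png

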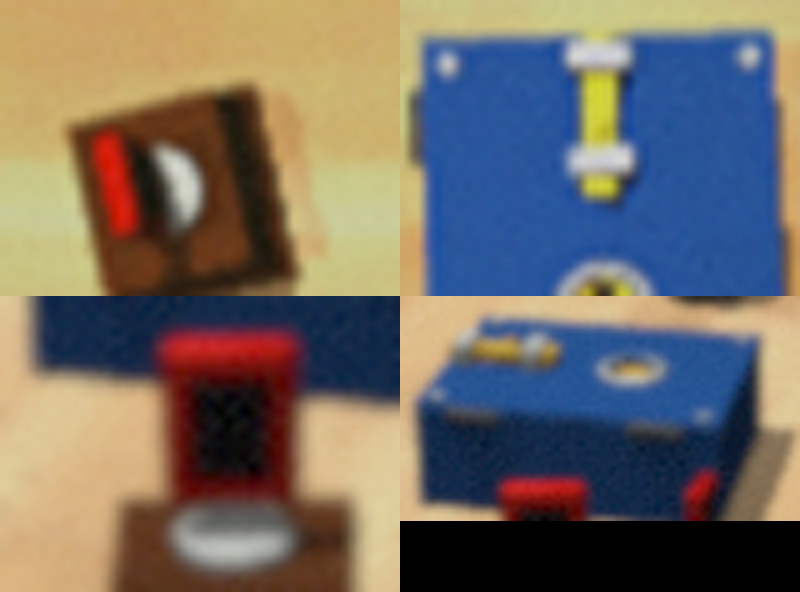

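The crops show the key head's top at crop (116,184), so raw top (149,228) and raw side (248,226). Its width runs about 0.2 rad off world x. The box is nearly square to the world, with the lock ring at raw top (243,219).

Run:
```python
from h import *
t=cv2.imread("pics/top0raw.png");s=cv2.imread("pics/side0raw.png")
def blobs(im,x0,y0,x1,y1,mask):
    m=np.zeros(im.shape[:2],np.uint8); m[y0:y1,x0:x1]=mask(im.astype(int)[y0:y1,x0:x1])
    n,_,st,c=cv2.connectedComponentsWithStats(m); return [(st[i][4],c[i].round(2)) for i in range(1,n) if st[i][4]>3]
red=lambda i:(i[...,2]>130)&(i[...,1]<70)&(i[...,0]<70)
nb=lambda i:(i[...,2]>105)
print("nb",blobs(t,222,186,264,239,nb)); print("red",blobs(t,135,205,200,255,red)); print("redside",blobs(s,225,215,295,265,red)); print("nbside",blobs(s,228,192,290,212,nb))
print("head", tri([149.06,227.56],[248.1,226.1]))
hs=lambda x,y,x0,y0,k=8:((x+.5)/k-.5+x0,(y+.5)/k-.5+y0)
def yaw(a,b,z):
    d=onz("top",b,z)-onz("top",a,z); return np.degrees(np.arctan2(d[1],d[0])),np.linalg.norm(d)
print(yaw(hs(125,235,135,205),hs(102,135,135,205),.152), yaw(hs(107,290,135,205),hs(72,128,135,205),.056),yaw(hs(72,128,135,205),hs(218,95,135,205),.056))
print("pot",onz("top",(529/1.5625-.2,329/1.5625-.2),.045))
```

```text
nb [(np.int32(4), array([223.5, 187.5])), (np.int32(108), array([242.4 , 194.89])), (np.int32(7), array([261.  , 186.71])), (np.int32(117), array([243.03, 218.62])), (np.int32(6), array([262.5, 235. ])), (np.int32(4), array([224.5, 236.5]))]
red [(np.int32(46), array([148.96, 227.63])), (np.int32(14), array([186.36, 244.86]))]
redside [(np.int32(56), array([247.54, 226.32])), (np.int32(14), array([279.5, 226. ]))]
nbside [(np.int32(291), array([252.86, 195.09])), (np.int32(59), array([265.9 , 202.81]))]
head (array([0.4634789 , 0.40731931, 0.1042746 ]), array([-0.04096249, -0.16422215,  0.12882668,  0.01307729]))
(np.float64(15.985967519869778), np.float64(0.030967313530244497)) (np.float64(15.319733667875042), np.float64(0.05516980778210934)) (np.float64(-76.28662499245102), np.float64(0.04904340327133069))
pot [ 0.51972558 -0.08873187  0.045     ]
```

```bash
cat >> h.py <<'E'
def yawx():
    q=sensors.read_state()["eef_rot"]; from scipy.spatial.transform import Rotation as R
    return R.from_quat(q).as_matrix()
def plan(x,y,z,yaw):
    s=sensors.read_state(); Rm=yawx(); cur=np.degrees(np.arctan2(Rm[1,0],Rm[0,0])); dt=(cur-yaw+180)%360-180
    a=np.radians(yaw); X=np.array([np.cos(a),np.sin(a),0]); Y=np.array([np.sin(a),-np.cos(a),0])
    d=np.array([x,y,z])-s["ee_pos"]
    print("t",round(float(s["time"]),2),"yaw",cur.round(2),"tilt",Rm[2].round(3),"turn/8",(dt/8).round(3),"shift/30 after turn",(np.array([X@d,Y@d,-d[2]])/.03).round(3),"j7",s["joint_positions"][6].round(2),"F",s["ft_force"].round(1),"ee",s["ee_pos"].round(4))
E
python3 - <<'E'
from h import *
print("head xy",onz("top",[148.96,227.63],.106)); print("small",onz("top",(186.36,244.86),.06))
L=onz("top",[243.03,218.62],.057);print("lock",L,tri([243.03,218.62],[265.9,202.81]))
for a,b in(((224.5,236.5),(223.5,187.5)),((262.5,235),(261,186.7)),((262.5,235),(224.5,236.5)),((261,186.7),(223.5,187.5))):
    d=onz("top",b,.056)-onz("top",a,.056);print(np.degrees(np.arctan2(d[1],d[0])),np.linalg.norm(d))
b=onz("top",[242.4,194.89],.064)-L;print("bolt dir",np.degrees(np.arctan2(b[1],b[0])))
h=onz("top",[148.96,227.63],.106);plan(h[0],h[1],.2,194.8)
E
python3 -m crank '[[[0,0,0],-0.92],[[0,0,0],-0.92],[[0,0,0],-0.92],[[0,0,0],-0.92],[[0,0,0],-0.92]]' 0.45
```

```text
head xy [0.46279405 0.40697781 0.106     ]
small [0.42140167 0.318972   0.06      ]
lock [0.49266015 0.17133746 0.057     ] (array([0.49297675, 0.17140665, 0.05493509]), array([-0.01256951, -0.05533101,  0.05256122,  0.00390926]))
2.6210416360354936 0.13199682909166274
2.3346084832349696 0.13056246866284207
92.94260998369245 0.10108793841851314
92.13186312995957 0.10174275988149976
bolt dir 2.4473168806636423
t 0.1 yaw 158.13 tilt [-0.    -0.001 -1.   ] turn/8 -4.584 shift/30 after turn [-5.944 -7.524  0.727] j7 -0.09 F [-0.2  0.6 -1.1] ee [0.2327 0.5797 0.2218]
time: 0.72
ee_pos: [0.2328, 0.5798, 0.2221]
eef_rot: [-0.132, 0.991, -0.0, -0.0]
ft_force: [0.4, -0.2, -0.0]
width: 0.0453
grip_force: 0.0
```

```bash
python3 -m crank '[[[-0.74,-0.94,0.09],0],[[-0.74,-0.94,0.09],0],[[-0.74,-0.94,0.09],0],[[-0.74,-0.94,0.09],0],[[-0.74,-0.94,0.09],0],[[-0.74,-0.94,0.09],0],[[-0.75,-0.94,0.09],0],[[-0.75,-0.94,0.09],0],[[0,0,0],0],[[0,0,0],0]]'
python3 - <<'E'
from h import *
plan(.463,.407,.065,194.8)
im=vision.camera("top"); sd=vision.camera("side")
a=crop(im,110,195,80,60,5); b=crop(sd,205,190,80,60,5)
cv2.imwrite("pics/c2.png",np.hstack([a,b])[:,:,::-1])
E
```

```text
time: 1.98
ee_pos: [0.4624, 0.4084, 0.2007]
eef_rot: [-0.13, 0.991, 0.0, -0.0]
ft_force: [-0.3, -0.2, 1.2]
width: 0.0392
grip_force: 0.0
t 1.98 yaw -165.04 tilt [ 0.001  0.    -1.   ] turn/8 0.019 shift/30 after turn [-0.007 -0.051  4.522] j7 1.03 F [-0.3 -0.2  1.2] ee [0.4624 0.4084 0.2007]
```

View pics/c2.png

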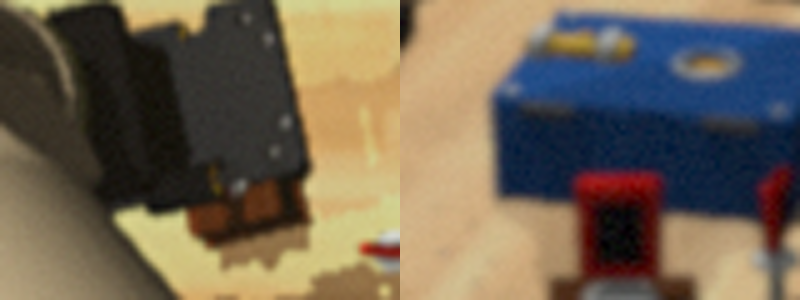

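The arm hides the key from above; from the side the key stands undisturbed. Going down.

```bash
python3 -m crank '[[[0,-0.05,0.75],0.02],[[0,0,0.75],0],[[0,0,0.75],0],[[0,0,0.75],0],[[0,0,0.75],0],[[0,0,0.75],0],[[0,0,0],0],[[0,0,0],0]]'
python3 - <<'E'
from h import *
plan(.463,.407,.065,194.8)
E
python3 -m crank '[[[0,0,0],0],[[0,0,0],0],[[0,0,0],0],[[0,0,0],0],[[0,0,0],0]]' 0 30
```

```text
time: 3.08
ee_pos: [0.4635, 0.4073, 0.067]
eef_rot: [-0.129, 0.992, 0.0, 0.0]
ft_force: [0.0, 0.3, 0.6]
width: 0.0391
grip_force: 0.0
t 3.08 yaw -165.19 tilt [-0.001  0.001 -1.   ] turn/8 0.001 shift/30 after turn [ 0.019 -0.007  0.067] j7 1.03 F [0.  0.3 0.6] ee [0.4635 0.4073 0.067 ]
time: 3.7
ee_pos: [0.4636, 0.4065, 0.0661]
eef_rot: [-0.128, 0.992, 0.0, 0.0]
ft_force: [-0.4, -0.5, 1.9]
width: 0.0096
grip_force: 30.0
```

```bash
python3 -m crank '[[[0,0,-0.4],0],[[0,0,-0.4],0],[[0,0,-0.5],0],[[0,0,-0.5],0],[[0,0,-0.5],0],[[0,0,-0.6],0],[[0,0,-0.5],0],[[0,0,0],0],[[0,0,0],0]]'
python3 - <<'E'
from h import *
plan(.52,-.0887,.165,182.5)
s=vision.camera("side"); cv2.imwrite("pics/c3.png",crop(s,205,170,100,75,7)[:,:,::-1])
E
```

```text
time: 4.82
ee_pos: [0.4633, 0.4063, 0.1674]
eef_rot: [-0.128, 0.992, -0.0, -0.0]
ft_force: [0.2, -0.5, -0.3]
width: 0.01
grip_force: 30.0
t 4.83 yaw -165.24 tilt [ 0.001 -0.    -1.   ] turn/8 1.533 shift/30 after turn [ -1.168 -16.566   0.079] j7 1.03 F [ 0.2 -0.5 -0.3] ee [0.4633 0.4063 0.1674]
```

View pics/c3.png

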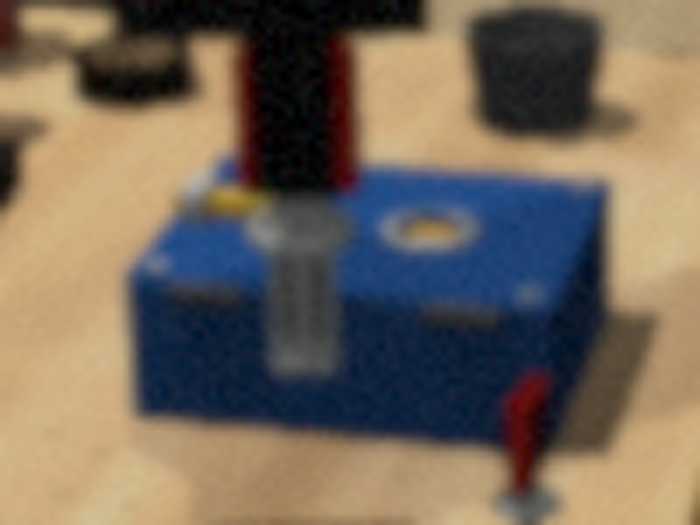

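The side crop shows the key held upright between the fingers: blade centre u≈304 and tip v≈377 in the crop, so raw (248.0, 223.3). I'll check this against the prediction and carry it to the pot.

```bash
python3 - <<'E'
from h import *
p=np.array([.4633,.4063,.1114]); print(proj("side",p),proj("side",p+[.001,0,0])-proj("side",p),proj("side",p+[0,0,.001])-proj("side",p), proj("side",p+[0,0,.042]))
E
python3 -m crank '[[[0,0,0],0.77],[[0,0,0],0.77],[[0,-1,0],0],[[-0.12,-1,0],0],[[-0.12,-1,0],0],[[-0.12,-1,0],0],[[-0.12,-1,0],0],[[-0.12,-1,0],0],[[-0.12,-1,0],0],[[-0.12,-1,0],0],[[-0.12,-1,0],0]]'
python3 - <<'E'
from h import *
plan(.52,-.0887,.165,182.5)
E
```

```text
[248.36800323 222.55343819] [-0.49470604 -0.05305407] [-0.01511588 -0.47134559] [247.72171669 202.40083919]
time: 6.25
ee_pos: [0.5035, 0.1368, 0.1673]
eef_rot: [-0.021, 1.0, -0.0, -0.0]
ft_force: [1.0, 1.8, 0.1]
width: 0.0098
grip_force: 30.0
t 6.25 yaw -177.56 tilt [ 0.001 -0.    -1.   ] turn/8 -0.007 shift/30 after turn [-0.22  -7.534  0.076] j7 1.28 F [1.  1.8 0.1] ee [0.5035 0.1368 0.1673]
```

```bash
python3 -m crank '[[[-0.03,-0.94,0],0],[[-0.03,-0.94,0],0],[[-0.03,-0.94,0],0],[[-0.03,-0.94,0],0],[[-0.03,-0.94,0],0],[[-0.03,-0.94,0],0],[[-0.03,-0.94,0],0],[[-0.03,-0.94,0],0],[[0,0,0],0],[[0,0,0],0]]'
python3 - <<'E'
from h import *
plan(.52,-.0887,.082,182.5)
a=crop(vision.camera("top"),300,170,80,60,5); s=vision.camera("side"); b=crop(s,240,145,80,60,5)
cv2.imwrite("pics/c4.png",np.hstack([a,b])[:,:,::-1])
E
```

```text
time: 7.5
ee_pos: [0.5204, -0.0865, 0.1674]
eef_rot: [-0.022, 1.0, 0.0, -0.0]
ft_force: [0.1, -0.3, -1.4]
width: 0.0098
grip_force: 30.0
t 7.5 yaw -177.53 tilt [ 0.001  0.    -1.   ] turn/8 -0.004 shift/30 after turn [ 0.016 -0.074  2.847] j7 1.74 F [ 0.1 -0.3 -1.4] ee [ 0.5204 -0.0865  0.1674]
```

View pics/c4.png

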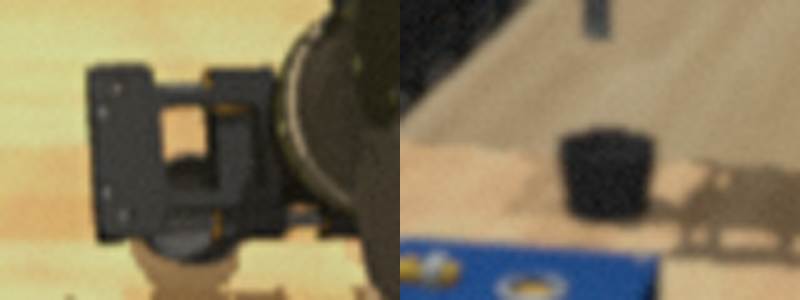

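Side crop: the blade at u≈198 is directly over the pot (centre ≈208), which puts it about 5 mm off, within clearance. I'll nudge −x a little and dip.

```bash
python3 -m crank '[[[0.1,-0.05,0.5],0],[[0,0,0.6],0],[[0,0,0.6],0],[[0,0,0.6],0],[[0,0,0.5],0],[[0,0,0],0],[[0,0,0],0],[[0,0,0],0],[[0,0,0],0],[[0,0,0],0]]'
python3 - <<'E'
from h import *
plan(.4928,.1714,.165,182.5)
a=crop(vision.camera("side"),240,145,80,60,6)
cv2.imwrite("pics/c5.png",a[:,:,::-1])
E
```

```text
time: 8.85
ee_pos: [0.5179, -0.0887, 0.0842]
eef_rot: [-0.021, 1.0, 0.0, 0.0]
ft_force: [0.0, -0.8, -0.8]
width: 0.0101
grip_force: 30.0
t 8.85 yaw -177.55 tilt [-0.  0. -1.] turn/8 -0.006 shift/30 after turn [ 0.456  8.699 -2.694] j7 1.78 F [ 0.  -0.8 -0.8] ee [ 0.5179 -0.0887  0.0842]
```

View pics/c5.png

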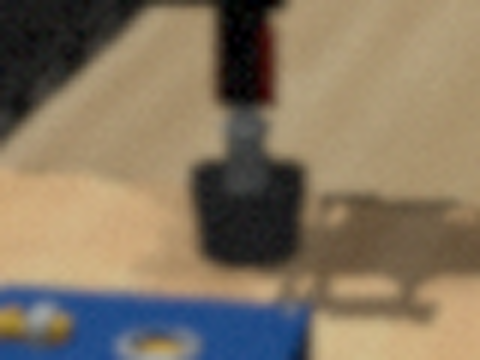

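The blade's end is inside the pot, at crop (245,190), about 17 mm below the rim. Now up and over to the lock.

```bash
python3 -m crank '[[[0,0,-0.9],0],[[0,0,-0.9],0],[[0,0,-0.9],0],[[0.05,0.97,0],0],[[0.05,0.97,0],0],[[0.05,0.97,0],0],[[0.05,0.97,0],0],[[0.05,0.97,0],0],[[0.05,0.97,0],0],[[0.05,0.97,0],0],[[0.05,0.97,0],0],[[0.05,0.97,0],0]]'; python3 -m crank '[[[0,0,0.6],0],[[0,0,0.6],0],[[0,0,0],0],[[0,0,0],0]]'
python3 - <<'E'
from h import *
plan(.4928,.1714,.12,182.5)
a=crop(vision.camera("side"),230,165,80,60,7)
cv2.imwrite("pics/c6.png",a[:,:,::-1])
T=[.4928,.1714]; 
s=sensors.read_state()["ee_pos"]; p=s-[0,0,.056]
f=lambda q:((proj("side",q)-[230,165]+.5)*7-.5).round(1)
print("tip exp",f(p),"lock exp",f([.4928,.1714,.057]))
E
```

```text
time: 10.4
ee_pos: [0.4929, 0.1732, 0.165]
eef_rot: [-0.021, 1.0, 0.0, 0.0]
ft_force: [-0.5, -0.2, -1.0]
width: 0.0099
grip_force: 30.0
time: 10.9
ee_pos: [0.4934, 0.1724, 0.1297]
eef_rot: [-0.021, 1.0, 0.0, 0.0]
ft_force: [0.1, 0.1, -0.7]
width: 0.0095
grip_force: 30.0
t 10.9 yaw -177.57 tilt [-0.001  0.    -1.   ] turn/8 -0.009 shift/30 after turn [ 0.022 -0.032  0.323] j7 1.21 F [ 0.1  0.1 -0.7] ee [0.4934 0.1724 0.1297]
tip exp [251.6 219.1] lock exp [255.1 262.4]
```

View pics/c6.png

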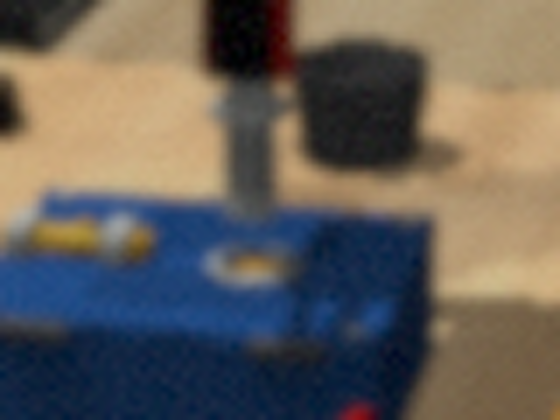

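Blade centre u≈249 against ring centre ≈252 matches the geometry, so the alignment is good to about 1 mm. Going down into the ring.

```bash
python3 -m crank '[[[0.02,-0.03,0.2],0],[[0,0,0.2],0],[[0,0,0.1],0],[[0,0,0.1],0],[[0,0,0.1],0],[[0,0,0.1],0],[[0,0,0.1],0],[[0,0,0.1],0],[[0,0,0],0],[[0,0,0],0]]'
python3 - <<'E'
from h import *
plan(.4928,.1714,.092,182.5); print(sensors.read_state()["torque"])
E
```

```text
time: 12.2
ee_pos: [0.4923, 0.1709, 0.0986]
eef_rot: [-0.021, 1.0, -0.0, -0.0]
ft_force: [0.2, -4.8, -2.8]
width: 0.01
grip_force: 30.0
t 12.2 yaw -177.58 tilt [ 0.001 -0.001 -1.   ] turn/8 -0.01 shift/30 after turn [-0.018  0.017  0.221] j7 1.22 F [ 0.2 -4.8 -2.8] ee [0.4923 0.1709 0.0986]
[-1.31374730e+00 -8.64337528e-02  4.88882638e-04]
```

In the slot. I'll relieve the side force a little and go down to the tumbler.

```bash
python3 -m crank '[[[0,-0.02,0.06],0],[[0,0,0.06],0],[[0,0,0.06],0],[[0,0,0.05],0],[[0,0,0],0],[[0,0,0],0]]'
python3 - <<'E'
from h import *
plan(.4928,.1714,.092,182.5); print(sensors.read_state()["torque"])
E
```

```text
time: 12.95
ee_pos: [0.4925, 0.1708, 0.0919]
eef_rot: [-0.021, 1.0, -0.0, -0.0]
ft_force: [0.6, -5.2, 0.0]
width: 0.0098
grip_force: 30.0
t 12.95 yaw -177.55 tilt [ 0. -0. -1.] turn/8 -0.007 shift/30 after turn [-0.011  0.02  -0.002] j7 1.22 F [ 0.6 -5.2  0. ] ee [0.4925 0.1708 0.0919]
[-1.22797601 -0.24996746 -0.01606727]
```

```bash
python3 -m crank '[[[0,-0.04,0.03],0],[[0,0,0.03],0],[[0,0,0],0],[[0,0,0],0]]'
python3 - <<'E'
from h import *
plan(.4928,.1714,.092,182.5); print(sensors.read_state()["torque"])
E
```

```text
time: 13.45
ee_pos: [0.4928, 0.1706, 0.0912]
eef_rot: [-0.022, 1.0, 0.001, 0.0]
ft_force: [-2.6, -2.2, 8.5]
width: 0.0101
grip_force: 30.0
t 13.45 yaw -177.52 tilt [-0.001  0.002 -1.   ] turn/8 -0.003 shift/30 after turn [ 0.     0.027 -0.027] j7 1.23 F [-2.6 -2.2  8.5] ee [0.4928 0.1706 0.0912]
[-0.59822724  0.54548916  0.00381412]
```

```bash
for i in 1; do python3 -m crank '[[[0,0,0],0.35],[[0,0,0],0.35],[[0,0,0],0.35],[[0,0,0],0.35],[[0,0,0],0.3],[[0,0,0],0.3],[[0,0,0],0.3],[[0,0,0],0.3]]'; done
python3 - <<'E'
from h import *
plan(.4928,.1714,.092,182.5); print(sensors.read_state()["torque"])
E
```

```text
time: 14.45
ee_pos: [0.4923, 0.1699, 0.0902]
eef_rot: [0.16, 0.987, 0.0, -0.0]
ft_force: [-0.9, -3.1, 1.7]
width: 0.0099
grip_force: 30.0
t 14.45 yaw 161.58 tilt [ 0.  0. -1.] turn/8 -2.615 shift/30 after turn [-0.017  0.051 -0.06 ] j7 0.87 F [-0.9 -3.1  1.7] ee [0.4923 0.1699 0.0902]
[-0.87293866  0.13549813  0.00210054]
```

```bash
python3 -m crank '[[[0,0,0.03],0.1],[[0,0,0.03],0.1],[[0,0,0],0.15],[[0,0,0],0.15],[[0,0,0],0.15],[[0,0,0],0]]'
python3 - <<'E'
from h import *
plan(.4928,.1714,.092,182.5); print(sensors.read_state()["torque"])
E
```

```text
time: 15.2
ee_pos: [0.4925, 0.1698, 0.0883]
eef_rot: [0.204, 0.979, 0.0, -0.0]
ft_force: [0.1, -1.3, -2.9]
width: 0.0097
grip_force: 30.0
t 15.2 yaw 156.43 tilt [ 0.  0. -1.] turn/8 -3.259 shift/30 after turn [-0.014  0.054 -0.123] j7 0.78 F [ 0.1 -1.3 -2.9] ee [0.4925 0.1698 0.0883]
[-0.39848433  0.17402879  0.04004836]
```

The key is past the tumbler; push it home.

```bash
python3 -m crank '[[[0,0,0.06],0],[[0,0,0.06],0],[[0,0,0.06],0],[[0,0,0.06],0],[[0,0,0.06],0],[[0,0,0.06],0],[[0,0,0.06],0],[[0,0,0.06],0],[[0,0,0.04],0],[[0,0,0],0]]'
python3 - <<'E'
from h import *
plan(.4928,.1714,.073,182.5); print(sensors.read_state()["torque"])
E
```

```text
time: 16.45
ee_pos: [0.4925, 0.1697, 0.0727]
eef_rot: [0.204, 0.979, 0.0, -0.0]
ft_force: [0.0, -0.3, -0.9]
width: 0.0096
grip_force: 30.0
t 16.45 yaw 156.45 tilt [ 0.  0. -1.] turn/8 -3.257 shift/30 after turn [-0.012  0.057 -0.011] j7 0.79 F [ 0.  -0.3 -0.9] ee [0.4925 0.1697 0.0727]
[-0.14976949 -0.07840238  0.04973644]
```

Near home; press on until the flange meets the ring.

```bash
python3 -m crank '[[[0,0,0.04],0],[[0,0,0.03],0],[[0,0,0.03],0],[[0,0,0],0],[[0,0,0],0]]'
python3 - <<'E'
from h import *
plan(.4928,.1714,.073,182.5)
E
```

```text
time: 17.08
ee_pos: [0.493, 0.1697, 0.0718]
eef_rot: [0.204, 0.979, 0.001, 0.0]
ft_force: [-8.3, -4.3, 22.5]
width: 0.0098
grip_force: 30.0
t 17.07 yaw 156.43 tilt [-0.     0.001 -1.   ] turn/8 -3.259 shift/30 after turn [ 0.004  0.056 -0.039] j7 0.79 F [-8.3 -4.3 22.5] ee [0.493  0.1697 0.0718]
```

Fully home: 19.4 mm below the tumbler contact, with 22 N on the ring. Ease off a little, grip firmer, and turn.

```bash
python3 -m crank '[[[0,0,-0.03],0],[[0,0,0],0],[[0,0,0],0.65],[[0,0,0],0.65],[[0,0,0],0.65],[[0,0,0],0.65],[[0,0,0],0.65],[[0,0,0],0.65],[[0,0,0],0.65],[[0,0,0],0.65],[[0,0,0],0.65],[[0,0,0],0.65]]' - 45;python3 -m crank '[[[0,0,0],0.6],[[0,0,0],0.5],[[0,0,0],0],[[0,0,0],0],[[0,0,0],0]]'
python3 - <<'E'
from h import *
plan(.4928,.1714,.072,95.5); print(sensors.read_state()["torque"])
s=vision.camera("side"); cv2.imwrite("pics/c7.png",crop(s,215,170,80,60,7)[:,:,::-1])
E
```

```text
time: 18.58
ee_pos: [0.4929, 0.1696, 0.0719]
eef_rot: [0.614, 0.79, 0.0, 0.0]
ft_force: [-3.7, -3.7, 13.4]
width: 0.0096
grip_force: 45.0
time: 19.2
ee_pos: [0.4929, 0.1696, 0.0719]
eef_rot: [0.671, 0.741, 0.0, 0.0]
ft_force: [-3.8, -2.8, 12.8]
width: 0.0099
grip_force: 45.0
t 19.2 yaw 95.65 tilt [ 0.     0.001 -1.   ] turn/8 0.019 shift/30 after turn [ 0.06   0.001 -0.002] j7 -0.24 F [-3.8 -2.8 12.8] ee [0.4929 0.1696 0.0719]
[-0.90657893  1.14223028  0.1669777 ]
```

View pics/c7.png

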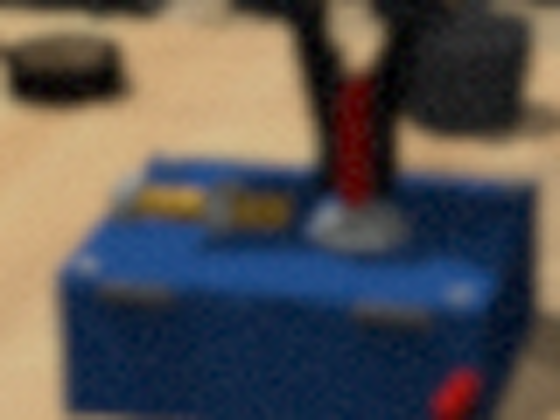

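The flange sits on the ring at (355,222) and the bolt's end has moved towards the lock, to about (290,208). A few degrees more for margin.

```bash
python3 -m crank '[[[0,0,0],0.25],[[0,0,0],0.25],[[0,0,0],0],[[0,0,0],0],[[0,0,0],0],[[0,0,0],0]]'
python3 - <<'E'
from h import *
plan(.4928,.1714,.072,95.5); print(sensors.read_state()["torque"])
E
```

```text
time: 20.0
ee_pos: [0.493, 0.1696, 0.0719]
eef_rot: [0.697, 0.717, 0.0, 0.0]
ft_force: [-4.0, -3.4, 13.2]
width: 0.0101
grip_force: 45.0
t 20.0 yaw 91.66 tilt [ 0.     0.001 -1.   ] turn/8 -0.48 shift/30 after turn [ 0.06   0.001 -0.002] j7 -0.3 F [-4.  -3.4 13.2] ee [0.493  0.1696 0.0719]
[-0.89791548  1.18859998  0.20057753]
```

Torque is steady at 0.20 N·m with the key turned about 1.58 rad, so the barrel is at about 1.4–1.5. Handing in.

```bash
python3 -c "
from bench import r
print(r.close_job())"
```

```text
the job is handed in; nothing more can be done
None
```

The job is handed in at about 20 s, result not reported: the key was dipped in the pot, pushed fully home past the tumbler and turned about 1.58 rad clockwise, and it is still held in and turned, with the bolt seen drawn back towards the lock.

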